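# Feel for the free dock well and press the new probe home

## Robot

A 6-joint arm with a two-finger parallel gripper is mounted at the origin on the work surface. World frame = base frame: x ahead of the robot, y to its left, z up, the work surface at z = 0. Lengths are in m, angles in rad, forces in N, time in s.
With the tool pointing down it reaches from about 0.425 to 0.95 m from the base axis. Payload 3.5 kg.
Tool frame: the origin (TCP) lies at the very end of the fingers, on their centre line; the grasp point (between the pads) lies manip.tcp_to_grasp behind it (manip.tcp_to_grasp is the distance from the TCP to the grasp point, in m); z points along the fingers, y is the direction in which the jaws open and shut (so a half turn about z gives the same grasp; the last joint's range is limited). The gripper opens to 85 mm and grips with 20 to 120 N. Pads are 22 mm wide; open, the fingers measure 114 mm over their backs; the gripper's body (76 mm by 85 mm) begins 54 mm behind the grasp point. The pads swing forward as they close: fully open they stand 13 mm farther back than shut.
Start: joints at [1.137, 0.286, 1.577, -0, 1.279, -0.15], TCP at [0.189, 0.648, 0.231] pointing down, gripper open.
Joint ranges: [-2.77, 2.77], [-0.9, 2.22], [0.21, 2.48], [-1.53, 4.67], [0.24, 2.81], [-2.84, 2.84]. Speed limits (rad/s): [2.79, 2.79, 3.14, 3.14, 3.14, 3.14].

## Interface

Orientations are given as a unit quaternion [x, y, z, w].
In Python, from workcell import readout, optics, close_job, silhouettes, manip gives the robot as it stands.
- The arm moves only by the tool move_arm, never from a script. Its argument "moves" is a list of rows, each an object with "rot": the turn, a rotation vector about the tool's x, y, z in rad, a list of three; "xyz": the shift along the tool's x, y, z in m, a list of three; "grip": the opening, from 0 (shut) to 1 (fully open). In form: [{"rot": [wx, wy, wz], "xyz": [x, y, z], "grip": grip}, ...]. A call has 1 to 10 rows; each row shifts and turns the commanded pose from where the row before left it, along the tool's axes as they then stand; what a row does not reach is not made up. A row lasts 1/8 s, in which the tool goes at most 62.5 mm and 10.7 degrees, less where a joint would pass 70% of its speed; a pose out of reach is approached as far as the arm can. A call is refused whole if a number of a shift passes 0.0625 or a number of a turn 0.188, either way. A call with a gripper value outside its range is refused whole. The fingers move at their own pace and stop on an object; "grip_force" is the grip in N (left out, the last holds). Time passes only in rows, so rows that do not move let the fingers close. It gives the time, the measured TCP pose, the force and the opening at its end, in the units of the state.
- readout.state(): the state, without advancing time (a new reading comes with each control period).
- optics.read_camera(name): name is "scene" or "top"; returns the picture (400x640x3 uint8, blue, green, red); there is no depth.
- optics.camera_info(name): a dict with "fx", "fy", "cx", "cy" (pixels), "R" (3x3) and "t" (3): a world point X has camera coordinates R X + t. Camera axes: x right, y down, z forward; pixel columns grow to the right and rows downward; lengths in m; the calibration is good to about 2 mm. A picture is of the moment at which its call begins. camera_info takes no time and is no camera call.
- close_job(): hands the job in, once; it reports no verdict.
Trained networks look in the newest picture that a camera, given by its name, has taken for a name from the list of things; names that differ only in an ending like _2 or _b are one class to them, and where a whole thing is asked for, a point or a joint stands for the part that bears it (a point fixed in the world has none). Each returns a list of dicts, best first, with "confidence" (0 to 1); they miss things now and then, are a little off and sometimes report something else, mostly with a low value. They report only what shows in the picture. A call takes as long as a camera call. They do not tell look-alikes from the thing itself.
- silhouettes(name, camera): "mask" (400x640 bool, what is visible of it) and "rect" ([left, top, right, bottom] in pixels, round what is visible of it).
The state is a dict: "time_s": time; "joints": joint angles; "qd": joint speeds; "joint_efforts": joint torques, N m; "tool_pos": TCP position; "eef_rot": TCP orientation; "ft_force": force on the tool from outside, world axes, zero at the start; "torque": the same for the moment, N m; "gripper_width": finger opening in m.
Only numpy, scipy, OpenCV 4.12 (cv2) and the standard library are available. Lean on these libraries where they do the work, as an engineer would, in place of code of your own. Each camera call takes 0.05 s, during which the arm holds its last target. There are 200 camera calls.

## Task

Take the new temperature probe out of the foam block and put it into the one free well of the three-well dock. Two of the wells still have a broken-off end hidden under their dust disc, so feel down each well lightly with the probe, never forcing it, until you find the one that lets it go all the way; press it fully home there, collar down on the dock, and let go. Do not disturb the cup, the tape roll or the foam offcut.

Things in the scene. Friction and masses are not known exactly. Their poses are not given: they have to be found in the camera images.
- probe: New probe, nose down in the foam. From below: steel nose 20 mm across, 55 mm long, end tapered to 14 mm; collar 34 mm across, 6 mm thick; 8 mm of bare stem; white square handle 24 x 24 x 46 mm, 115 mm in all. The handle gives on a spring along the stem, 2 N per mm, 8 mm at most. Origin: centre of the nose end; z up it, x, y square to the handle. Over 25 N on the dock is forcing it.
- foam: White foam block, fixed, 110 x 110 x 64 mm, with a loose 26 mm hole, 60 mm deep, in the middle of its top, in which the probe hangs by its collar. Origin: centre of its underside.
- dock: Grey plastic dock, fixed, 70 (x) x 200 (y) x 75 (z) mm; three round wells, 60 mm apart, in a row along its y axis in the top, alike to look at: 22.5 mm across, 2 mm chamfer at the mouth. Which one is free changes every time. Origin: centre of its underside, z up.
- well0 (a point): Centre of the mouth of the well at the dock's -y end, level with the dock's top; axes as the dock's. Each well is closed by a black dust disc 4 to 16 mm below the mouth, which slides down with about 4 N of drag when pushed and stays where it is left; the probe's weight alone does not move it.
- well1 (a point): The same for the middle well. In the free well the probe pushes the disc down until its collar meets the dock's top (nose 55 mm deep).
- well2 (a point): The same for the well at the dock's +y end. In the two wells that are not free, a broken-off end under the disc, out of sight and not to be removed, stops the nose hard at about 28 mm or 38 mm depth.
- cup: Metal cup, 72 mm wide and 85 mm tall, a bystander. Origin: centre of its underside.
- tape: Roll of tape lying flat, 100 mm wide and 24 mm tall, a bystander. Origin: centre of its underside.
- offcut: White foam offcut, 70 x 60 x 30 mm, a bystander. Origin: centre of its underside.
Not all that is in view belongs to the job. Of the things that look like the probe, the smallest one is meant.

How it is judged:
By the outcome, as a careful person would: the job done as asked, in the order asked, and still so for the second after the job is handed in, with the robot touching nothing.
It also fails if it takes over 61 s, if anything falls off the work surface, if the arm or the gripper's body presses on something with over 40 N, if the wrist force passes 120 N, or if a joint passes its speed limit or range.

## Working session

There is one attempt and no reset: what is moved stays moved. The work goes in short steps, Python scripts to look and compute and a tool call to move; the robot and the scene stay as the last step left them, time stands still between calls to the robot, and variables do not carry over. Pictures are saved under pics/ and viewed, on a budget of 10 in all, crops included, one or two more only if the job needs it, and the job is handed in when it is done.

Besides the shell and the picture viewer there is one more tool, called after ">>>" as a command line: name --argument value ..., lists and objects as JSON in quotes. move_arm: Moves the arm, as the interface text tells. Its arguments: {"type":"object","properties":{"moves":{"type":"array"},"grip_force":{"type":"number"}},"required":["moves"]}

```bash
ls; mkdir -p pics
python3 - <<'E'
from workcell import readout, optics, silhouettes, manip
import cv2,numpy as np
print(readout.state()); print(manip.tcp_to_grasp)
for c in ("scene","top"):
    im=optics.read_camera(c); cv2.imwrite(f"pics/{c}0.png",im)
    i=optics.camera_info(c); print(c,{k:np.round(v,4).tolist() for k,v in i.items()})
    for n in ("probe","foam","dock","cup","tape","offcut"):
        for d in silhouettes(n,c): print(n,round(d["confidence"],2),d["rect"],int(d["mask"].sum()))
E
```

```text
pics
{'time_s': 0.0, 'joints': array([ 1.13698127e+00,  2.87205976e-01,  1.57820480e+00,  1.26231062e-05,
        1.27856864e+00, -1.50020346e-01]), 'qd': array([ 0.00151818, -0.00043021, -0.00033717, -0.00134414,  0.00141407,
        0.00129697]), 'joint_efforts': array([-1.47522355e-04, -4.05959451e+01, -2.92641413e+01, -1.31817733e-04,
        5.63440437e-03, -1.77127663e-05]), 'tool_pos': array([0.18870119, 0.64739849, 0.22990523]), 'eef_rot': array([ 1.41423362e-01,  9.89948488e-01, -1.14115858e-03, -3.49229656e-04]), 'ft_force': array([ 0.39972092,  0.14122667, -0.11279751]), 'torque': array([-0.03639675, -0.05621149, -0.00181065]), 'gripper_width': 0.08571647435958443}
0.0187
scene {'fx': 412.3829, 'fy': 412.3829, 'cx': 314.2567, 'cy': 199.4556, 'R': [[-0.6596, 0.7516, -0.005], [0.6257, 0.5455, -0.5576], [-0.4163, -0.3709, -0.8301]], 't': [0.424, -0.3092, 1.0409]}
probe 0.87 [285.9, 132.6, 301.1, 168.9] 495
probe 0.64 [228.0, 164.2, 258.7, 225.5] 1162
probe 0.59 [314.3, 83.4, 338.8, 144.7] 927
foam 0.77 [254.5, 132.9, 329.7, 210.5] 3390
foam 0.6 [377.3, 206.9, 503.6, 337.5] 77
[... 288 characters left out ...]
152, 'R': [[0.0214, -0.9995, 0.0246], [-0.9856, -0.0253, -0.1671], [0.1676, -0.0207, -0.9856]], 't': [-0.0548, 0.6116, 0.9337]}
probe 0.85 [368.2, 233.8, 389.7, 252.6] 318
probe 0.84 [360.6, 154.7, 392.9, 188.6] 635
probe 0.76 [374.1, 295.8, 407.1, 325.5] 587
probe 0.24 [282.9, 109.9, 319.1, 155.5] 1264
foam 0.81 [335.2, 206.1, 407.3, 278.7] 3582
foam 0.32 [369.2, 234.0, 386.4, 252.7] 279
dock 0.95 [132.9, 207.7, 258.0, 275.1] 5042
cup 0.95 [283.5, 109.5, 319.7, 156.1] 1231
cup 0.3 [136.2, 207.3, 263.4, 273.6] 4898
tape 0.92 [189.5, 128.3, 243.0, 176.0] 1113
tape 0.27 [138.3, 207.7, 256.6, 275.0] 4977
offcut 0.92 [405.3, 143.6, 437.1, 180.4] 1087
offcut 0.24 [135.1, 207.3, 260.1, 274.8] 4957
```

View pics/scene0.png

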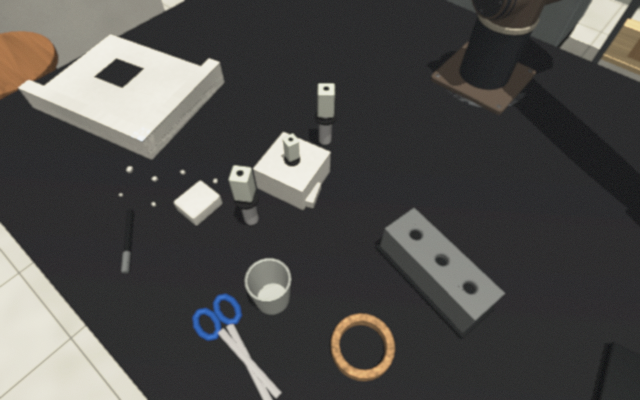

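View pics/top0.png

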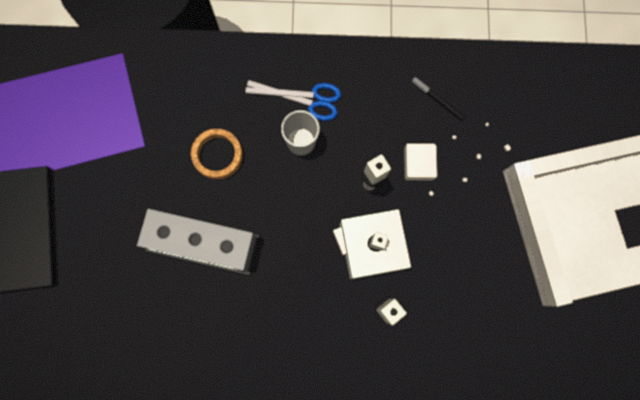

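The scene picture has three probe look-alikes: (291,147) in the foam, (242,190) and (326,110) both standing free. In the top view they are at (379,241), (377,168) and (393,312). The one in the foam is the smallest and sits nose down, so it fits the description. I'll confirm it in an enlarged crop and measure at the same time.

```bash
cat > h.py <<'E'
from workcell import readout, optics, silhouettes, manip
import cv2,numpy as np
from scipy.spatial.transform import Rotation as Ro
def ray(c,uv,z):
    i=optics.camera_info(c); R=np.array(i["R"]);t=np.array(i["t"])
    d=R.T@np.array([(uv[0]-i["cx"])/i["fx"],(uv[1]-i["cy"])/i["fy"],1]); o=-R.T@t
    return (o+d*(z-o[2])/d[2])
def proj(c,X):
    i=optics.camera_info(c); p=np.array(i["R"])@X+np.array(i["t"])
    return np.array([i["fx"]*p[0]/p[2]+i["cx"],i["fy"]*p[1]/p[2]+i["cy"]])
E
python3 - <<'E'
from h import *
T=cv2.imread("pics/top0.png");S=cv2.imread("pics/scene0.png")
def crop(im,u,v,w,h,k): return cv2.resize(im[v:v+h,u:u+w],None,fx=k,fy=k,interpolation=cv2.INTER_CUBIC)
a=crop(T,354,216,50,50,8);b=crop(S,266,122,50,50,8);
cv2.imwrite("pics/crop1.png",np.hstack([a,b]))
def blobs(im,c,box):
    u,v,w,h=box; g=cv2.cvtColor(im[v:v+h,u:u+w],cv2.COLOR_BGR2GRAY)
    g4=cv2.resize(g,None,fx=4,fy=4,interpolation=cv2.INTER_CUBIC)
    m=(g4<85).astype(np.uint8); n,l,s,ce=cv2.connectedComponentsWithStats(m)
    for k in range(1,n):
        if 500<s[k,4]<5000: 
            uv=(ce[k]+.5)/4-.5+[u,v]; print(c,s[k],uv.round(1),ray(c,uv,.075).round(4))
blobs(T,"top",(135,205,125,72)); blobs(S,"scene",(375,205,130,135))
for c,im,n in(("top",T,"dock"),("top",T,"foam")):
    d=silhouettes(n,c)[0]; ct=max(cv2.findContours(d["mask"].astype(np.uint8),0,1)[0],key=len)
    print(n,[ray(c,p,.075 if n=="dock" else .064).round(3).tolist() for p in cv2.boxPoints(cv2.minAreaRect(ct))])
for uv in((379,241),): print("probe top",ray("top",uv,.124))
print(ray("scene",(291,140),.124))
for c,l in(("top",[(377,168),(393,312)]),("scene",[(240,173),(326,89)])):
    print(c,[ray(c,p,.19).round(3).tolist() for p in l])
for n,z in (("cup",.085),("tape",.024),("offcut",.03)):
    r=silhouettes(n,"top")[0]["rect"]; print(n,ray("top",((r[0]+r[2])/2,(r[1]+r[3])/2),z).round(3))
E
```

```text
top [  91   86   46   45 1589] [163.  231.6] [0.5582 0.2537 0.075 ]
top [ 216  115   46   45 1569] [194.4 238.9] [0.5462 0.1953 0.075 ]
top [ 344  145   46   45 1602] [226.2 246.3] [0.5339 0.1362 0.075 ]
scene [ 139   99   50   41 1566] [415.5 234.4] [0.5367 0.1374 0.075 ]
scene [ 242  200   52   44 1700] [441.5 260. ] [0.5488 0.1962 0.075 ]
scene [ 352  307   56   49 2027] [469.5 287.4] [0.5608 0.2545 0.075 ]
scene [   0  494   38   46 1177] [378.2 335. ] [0.7156 0.1903 0.075 ]
dock [[0.522, 0.301, 0.075], [0.603, 0.289, 0.075], [0.56, 0.074, 0.075], [0.48, 0.088, 0.075]]
foam [[0.589, -0.057, 0.064], [0.618, -0.185, 0.064], [0.503, -0.207, 0.064], [0.475, -0.082, 0.064]]
probe top [ 0.54514092 -0.13973157  0.124     ]
[ 0.5496968  -0.13795943  0.124     ]
top [[0.661, -0.127, 0.19], [0.425, -0.154, 0.19]]
scene [[0.692, -0.108, 0.19], [0.461, -0.131, 0.19]]
cup [0.752 0.003 0.085]
tape [0.727 0.174 0.024]
offcut [ 0.716 -0.237  0.03 ]
```

View pics/crop1.png

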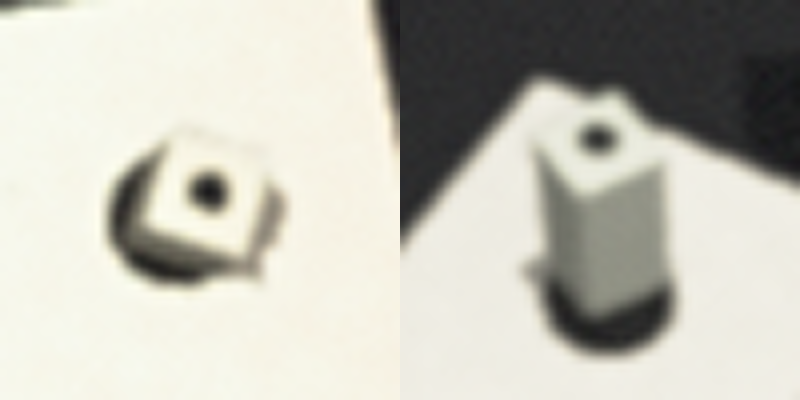

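The crop confirms it: the small white handle with a black centre dot sits in the foam hole at top-view (379.6,239.3) and scene (290.3,138.8). Now the numbers for the approach.

```bash
cat >> h.py <<'E'
def tool(dw):  # world delta -> tool axes
    s=readout.state(); return Ro.from_quat(s["eef_rot"]).inv().apply(dw).round(4)
def tri(a,b):
    A=[];B=[]
    for c,uv in(("top",a),("scene",b)):
        i=optics.camera_info(c);R=np.array(i["R"]);o=-R.T@np.array(i["t"]); d=R.T@np.array([(uv[0]-i["cx"])/i["fx"],(uv[1]-i["cy"])/i["fy"],1]);d/=np.linalg.norm(d)
        P=np.eye(3)-np.outer(d,d);A.append(P);B.append(P@o)
    return np.linalg.solve(sum(A),sum(B))
E
python3 - <<'E'
from h import *
print("probe top",tri((379.6,239.3),(290.3,138.8)).round(4),ray("top",(379.6,239.3),.124).round(4),ray("scene",(290.3,138.8),.124).round(4))
print("big",tri((378,166),(240,173)).round(3),tri((393,312),(326,89)).round(3))
for c,P,off in(("top",[(185,128),(270,160),(250,256),(140,231)],(354,216)),("scene",[(137,135),(190,195),(263,165),(212,95)],(266,122))):
    q=np.array([ray(c,np.array(p)/8-.5+off,.124)[:2] for p in P]); e=np.roll(q,-1,0)-q
    print(c,np.linalg.norm(e,axis=1).round(3),np.degrees(np.arctan2(e[:,1],e[:,0])%(np.pi/2)).round(1))
s=readout.state();print(np.degrees(np.arctan2(*Ro.from_quat(s["eef_rot"]).as_matrix()[1::-1,1])))
for w in ((.5,.25,.28),(.5475,-.139,.22)): print(tool(np.array(w)-s["tool_pos"]))
E
```

```text
probe top [ 0.5483 -0.1409  0.1239] [ 0.5482 -0.1408  0.124 ] [ 0.5484 -0.141   0.124 ]
big [ 0.675 -0.135  0.15 ] [ 0.424 -0.161  0.148]
top [0.02  0.022 0.025 0.025] [70.6 78.3 78.5 66.9]
scene [0.022 0.019 0.025 0.021] [76.3 70.  70.9 77.4]
73.74080082611188
[-0.41   -0.295  -0.0486]
[-0.5645 -0.6551  0.0114]
```

>>> move_arm --moves '[{"rot": [0, 0, 0], "xyz": [-0.0456, -0.0328, -0.0054], "grip": 1}, {"rot": [0, 0, 0], "xyz": [-0.0456, -0.0328, -0.0054], "grip": 1}, {"rot": [0, 0, 0], "xyz": [-0.0456, -0.0328, -0.0054], "grip": 1}, {"rot": [0, 0, 0], "xyz": [-0.0456, -0.0328, -0.0054], "grip": 1}, {"rot": [0, 0, 0], "xyz": [-0.0456, -0.0328, -0.0054], "grip": 1}, {"rot": [0, 0, 0], "xyz": [-0.0456, -0.0328, -0.0054], "grip": 1}, {"rot": [0, 0, 0], "xyz": [-0.0456, -0.0328, -0.0054], "grip": 1}, {"rot": [0, 0, 0], "xyz": [-0.0456, -0.0328, -0.0054], "grip": 1}, {"rot": [0, 0, 0], "xyz": [-0.0456, -0.0328, -0.0054], "grip": 1}]'

```text
time_s: 2.08
tool_pos: [0.5012, 0.2481, 0.2804]
eef_rot: [0.141, 0.99, 0.0, 0.0]
ft_force: [0.1, 0.6, -0.1]
gripper_width: 0.0857
```

>>> move_arm --moves '[{"rot": [0, 0, 0], "xyz": [-0.0195, -0.0451, 0.0073], "grip": 1}, {"rot": [0, 0, 0], "xyz": [-0.0195, -0.0451, 0.0073], "grip": 1}, {"rot": [0, 0, 0], "xyz": [-0.0195, -0.0451, 0.0073], "grip": 1}, {"rot": [0, 0, 0], "xyz": [-0.0195, -0.0451, 0.0073], "grip": 1}, {"rot": [0, 0, 0], "xyz": [-0.0195, -0.0451, 0.0073], "grip": 1}, {"rot": [0, 0, 0], "xyz": [-0.0195, -0.0451, 0.0073], "grip": 1}, {"rot": [0, 0, 0], "xyz": [-0.0195, -0.0451, 0.0073], "grip": 1}, {"rot": [0, 0, 0], "xyz": [-0.0195, -0.0451, 0.0073], "grip": 1}, {"rot": [0, 0, 0], "xyz": [0, 0, 0], "grip": 1}, {"rot": [0, 0, 0], "xyz": [0, 0, 0], "grip": 1}]'

```text
time_s: 3.32
tool_pos: [0.5489, -0.1401, 0.2215]
eef_rot: [0.142, 0.99, 0.0, -0.0]
ft_force: [0.0, 0.4, -0.5]
gripper_width: 0.0851
```

Run:
```python
from h import *
s=readout.state();print(s["time_s"],s["tool_pos"],s["eef_rot"]);print(tool(np.array([.5483,-.1409,.082])-s["tool_pos"]))
a=optics.read_camera("top");b=optics.read_camera("scene")
k=lambda im,u,v:cv2.resize(im[v:v+130,u:u+130],None,fx=3,fy=3,interpolation=2)
cv2.imwrite("pics/pre.png",np.hstack([k(a,310,150),k(b,225,60)]))
```

```text
3.325 [ 0.54893696 -0.14010524  0.22154313] [ 1.41664607e-01  9.89914673e-01  2.58746887e-04 -1.07233678e-04]
[ 0.0003 -0.001   0.1395]
```

View pics/pre.png

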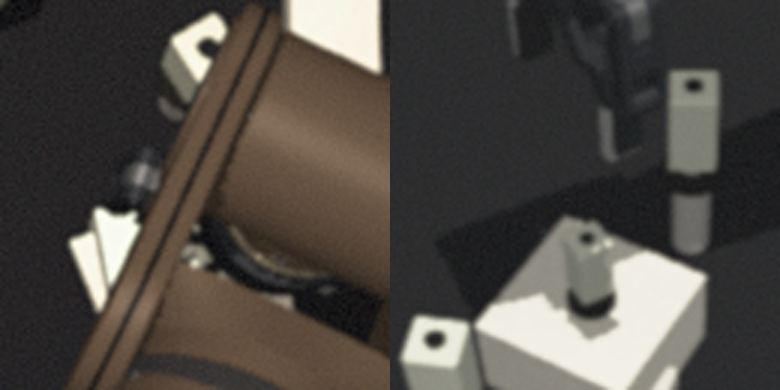

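The pre-grasp view shows the gripper above the probe, with both large look-alikes clear of the fingers. The arm hides the top view here, so I'm going down to grasp.

>>> move_arm --moves '[{"rot": [0, 0, 0], "xyz": [0, -0.0005, 0.035], "grip": 1}, {"rot": [0, 0, 0], "xyz": [0, -0.0005, 0.035], "grip": 1}, {"rot": [0, 0, 0], "xyz": [0, 0, 0.035], "grip": 1}, {"rot": [0, 0, 0], "xyz": [0, 0, 0.0325], "grip": 1}, {"rot": [0, 0, 0], "xyz": [0, 0, 0], "grip": 1}, {"rot": [0, 0, 0], "xyz": [0, 0, 0], "grip": 1}]'

```text
time_s: 4.18
tool_pos: [0.5498, -0.141, 0.0856]
eef_rot: [0.141, 0.99, -0.0, 0.001]
ft_force: [-0.1, -0.7, 0.7]
gripper_width: 0.0856
```

>>> move_arm --moves '[{"rot": [0, 0, 0], "xyz": [0, 0, 0], "grip": 0}, {"rot": [0, 0, 0], "xyz": [0, 0, 0], "grip": 0}, {"rot": [0, 0, 0], "xyz": [0, 0, 0], "grip": 0}, {"rot": [0, 0, 0], "xyz": [0, 0, 0], "grip": 0}, {"rot": [0, 0, 0], "xyz": [0, 0, 0], "grip": 0}, {"rot": [0, 0, 0], "xyz": [0, 0, 0], "grip": 0}, {"rot": [0, 0, 0], "xyz": [0, 0, 0], "grip": 0}, {"rot": [0, 0, 0], "xyz": [0, 0, 0], "grip": 0}]' --grip_force 70

```text
time_s: 5.18
tool_pos: [0.5489, -0.1414, 0.0842]
eef_rot: [0.141, 0.99, -0.0, 0.0]
ft_force: [0.4, 0.0, 2.3]
gripper_width: 0.0233
```

>>> move_arm --moves '[{"rot": [0, 0, 0], "xyz": [0, 0, -0.015], "grip": 0}, {"rot": [0, 0, 0], "xyz": [0, 0, -0.025], "grip": 0}, {"rot": [0, 0, 0], "xyz": [0, 0, -0.03], "grip": 0}, {"rot": [0, 0, 0], "xyz": [0, 0, -0.03], "grip": 0}, {"rot": [0, 0, 0], "xyz": [0, 0, -0.02], "grip": 0}, {"rot": [0, 0, 0], "xyz": [0, 0, 0], "grip": 0}, {"rot": [0, 0, 0], "xyz": [0, 0, 0], "grip": 0}]'

```text
time_s: 6.05
tool_pos: [0.548, -0.141, 0.2026]
eef_rot: [0.141, 0.99, 0.0, -0.001]
ft_force: [0.4, -0.5, -1.6]
gripper_width: 0.0236
```

Run:
```python
from h import *
s=readout.state();print(s["time_s"],s["tool_pos"],s["ft_force"],s["gripper_width"])
w=[(.5354,.1368),(.5475,.1958),(.5595,.2541)]
for p in w: print(tool(np.array([*p,s["tool_pos"][2]])-s["tool_pos"]))
b=optics.read_camera("scene"); cv2.imwrite("pics/held_full.png",b)
d=silhouettes("probe","scene"); print([(round(x["confidence"],2),x["rect"]) for x in d])
cv2.imwrite("pics/held.png",cv2.resize(b[40:200,220:360],None,fx=3.5,fy=3.5,interpolation=2))
```

```text
6.05 [ 0.54795508 -0.14096922  0.20264169] [ 0.40223694 -0.53918352 -1.59362899] 0.02356076417572829
[0.0898 0.2631 0.0003]
[9.470e-02 3.232e-01 3.000e-04]
[0.0996 0.3825 0.0004]
[(0.74, [231.0, 162.4, 257.8, 224.4]), (0.72, [280.1, 84.6, 297.6, 142.0]), (0.69, [313.4, 79.9, 336.6, 144.4])]
```

View pics/held.png

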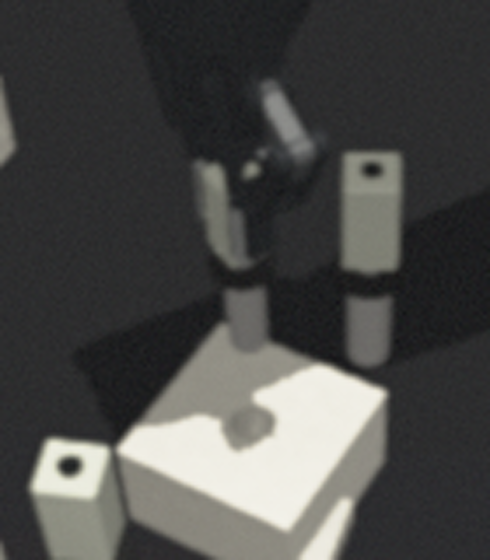

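The picture shows the probe held upright, with its nose at about scene (291,137) and clear of the foam. Next I go above the nearest well.

>>> move_arm --moves '[{"rot": [0, 0, 0], "xyz": [0.015, 0.0438, 0], "grip": 0}, {"rot": [0, 0, 0], "xyz": [0.015, 0.0438, 0], "grip": 0}, {"rot": [0, 0, 0], "xyz": [0.015, 0.0438, 0], "grip": 0}, {"rot": [0, 0, 0], "xyz": [0.015, 0.0438, 0], "grip": 0}, {"rot": [0, 0, 0], "xyz": [0.015, 0.0438, 0], "grip": 0}, {"rot": [0, 0, 0], "xyz": [0.0148, 0.0441, 0], "grip": 0}, {"rot": [0, 0, 0], "xyz": [0, 0, 0.02], "grip": 0}, {"rot": [0, 0, 0], "xyz": [0, 0, 0.02], "grip": 0}, {"rot": [0, 0, 0], "xyz": [0, 0, 0], "grip": 0}, {"rot": [0, 0, 0], "xyz": [0, 0, 0], "grip": 0}]'

```text
time_s: 7.4
tool_pos: [0.5363, 0.1363, 0.1641]
eef_rot: [0.142, 0.99, -0.0, -0.0]
ft_force: [0.0, 1.6, -0.6]
gripper_width: 0.0232
```

Run:
```python
from h import *
s=readout.state();print(s["time_s"],s["tool_pos"],s["eef_rot"],s["ft_force"])
p=s["tool_pos"]; zn=p[2]-.0842+.009; print("nose z",zn)
for c,o in(("scene",(385,160,80,100)),("top",(186,200,80,80))):
    im=optics.read_camera(c); u,v,w,h=o
    k=cv2.resize(im[v:v+h,u:u+w],None,fx=6,fy=6,interpolation=2)
    if c=="scene":
        for X in ([p[0],p[1],zn],[p[0],p[1],zn+.055],[.5354,.1368,.075]): print(c,proj(c,np.array(X)).round(1))
        K=k
    else:
        K=np.hstack([K[:480],k[:, :300]])
    cv2.imwrite(f"pics/{c}_w.png",im)
cv2.imwrite("pics/over.png",K)
```

```text
7.4 [0.53630943 0.1362795  0.16407017] [ 1.41550614e-01  9.89931007e-01 -3.69710225e-05 -1.51939320e-04] [ 1.33610108e-03  1.64853470e+00 -5.77804637e-01]
nose z 0.08887017160356346
scene [416.7 229.9]
scene [423.7 212.5]
scene [415.6 233.8]
```

View pics/over.png

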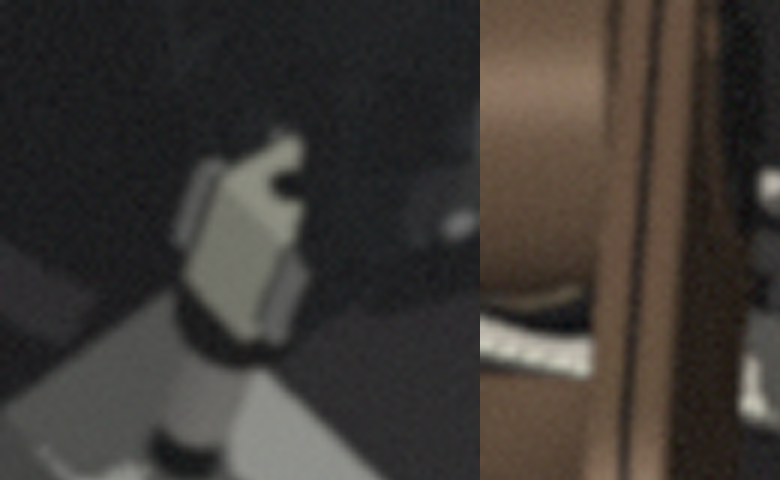

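The nose end shows at about scene (417,232), right above the well and in line with the predicted TCP axis (416.7,230). I'm nudging 1 mm and feeling down gently.

>>> move_arm --moves '[{"rot": [0, 0, 0], "xyz": [0.0011, 0.0002, 0], "grip": 0}, {"rot": [0, 0, 0], "xyz": [0, 0, 0.006], "grip": 0}, {"rot": [0, 0, 0], "xyz": [0, 0, 0.006], "grip": 0}, {"rot": [0, 0, 0], "xyz": [0, 0, 0.003], "grip": 0}, {"rot": [0, 0, 0], "xyz": [0, 0, 0.003], "grip": 0}, {"rot": [0, 0, 0], "xyz": [0, 0, 0.003], "grip": 0}, {"rot": [0, 0, 0], "xyz": [0, 0, 0], "grip": 0}]'

```text
time_s: 8.38
tool_pos: [0.5352, 0.1369, 0.1434]
eef_rot: [0.141, 0.99, -0.0, -0.0]
ft_force: [-2.3, 0.2, 2.7]
gripper_width: 0.0234
```

>>> move_arm --moves '[{"rot": [0, 0, 0], "xyz": [0.0007, 0.0002, 0.001], "grip": 0}, {"rot": [0, 0, 0], "xyz": [0, 0, 0.002], "grip": 0}, {"rot": [0, 0, 0], "xyz": [0, 0, 0.002], "grip": 0}, {"rot": [0, 0, 0], "xyz": [0, 0, 0], "grip": 0}]'

```text
time_s: 8.88
tool_pos: [0.5349, 0.1371, 0.138]
eef_rot: [0.141, 0.99, -0.0, 0.0]
ft_force: [0.5, -1.0, 2.4]
gripper_width: 0.023
```

>>> move_arm --moves '[{"rot": [0, 0, 0], "xyz": [0, 0, 0.003], "grip": 0}, {"rot": [0, 0, 0], "xyz": [0, 0, 0.003], "grip": 0}, {"rot": [0, 0, 0], "xyz": [0, 0, 0.003], "grip": 0}, {"rot": [0, 0, 0], "xyz": [0, 0, 0.003], "grip": 0}, {"rot": [0, 0, 0], "xyz": [0, 0, 0], "grip": 0}]'

```text
time_s: 9.5
tool_pos: [0.5347, 0.1373, 0.1258]
eef_rot: [0.141, 0.99, 0.0, 0.0]
ft_force: [0.9, -1.7, 1.7]
gripper_width: 0.0234
```

>>> move_arm --moves '[{"rot": [0, 0, 0], "xyz": [0, 0, 0.002], "grip": 0}, {"rot": [0, 0, 0], "xyz": [0, 0, 0.002], "grip": 0}, {"rot": [0, 0, 0], "xyz": [0, 0, 0], "grip": 0}]'

```text
time_s: 9.88
tool_pos: [0.5346, 0.1374, 0.1219]
eef_rot: [0.141, 0.99, 0.0, 0.0]
ft_force: [1.1, -2.1, 3.5]
gripper_width: 0.0232
```

>>> move_arm --moves '[{"rot": [0, 0, 0], "xyz": [-0.0004, -0.0005, 0.002], "grip": 0}, {"rot": [0, 0, 0], "xyz": [0, 0, 0.002], "grip": 0}, {"rot": [0, 0, 0], "xyz": [0, 0, 0], "grip": 0}, {"rot": [0, 0, 0], "xyz": [0, 0, 0], "grip": 0}]'

```text
time_s: 10.38
tool_pos: [0.535, 0.1371, 0.1192]
eef_rot: [0.142, 0.99, 0.0, -0.0]
ft_force: [-2.0, -0.7, 7.4]
gripper_width: 0.0232
```

>>> move_arm --moves '[{"rot": [0, 0, 0], "xyz": [0, 0, 0.0015], "grip": 0}, {"rot": [0, 0, 0], "xyz": [0, 0, 0], "grip": 0}, {"rot": [0, 0, 0], "xyz": [0, 0, 0], "grip": 0}]'

```text
time_s: 10.75
tool_pos: [0.5351, 0.1372, 0.1182]
eef_rot: [0.141, 0.99, 0.0, -0.0]
ft_force: [-2.1, -0.8, 9.1]
gripper_width: 0.0232
```

The force rises about 2 N per mm from a depth of about 28 mm, so this well is blocked. I'm backing out and going to the middle well.

>>> move_arm --moves '[{"rot": [0, 0, 0], "xyz": [0, 0, -0.01], "grip": 0}, {"rot": [0, 0, 0], "xyz": [0, 0, -0.015], "grip": 0}, {"rot": [0, 0, 0], "xyz": [0, 0, -0.015], "grip": 0}, {"rot": [0, 0, 0], "xyz": [0, 0, -0.014], "grip": 0}, {"rot": [0, 0, 0], "xyz": [0, 0, 0], "grip": 0}, {"rot": [0, 0, 0], "xyz": [0.0025, 0.0299, 0], "grip": 0}, {"rot": [0, 0, 0], "xyz": [0.0025, 0.0299, 0], "grip": 0}, {"rot": [0, 0, 0], "xyz": [0, 0, 0], "grip": 0}, {"rot": [0, 0, 0], "xyz": [0, 0, 0], "grip": 0}]'

```text
time_s: 11.88
tool_pos: [0.5462, 0.1952, 0.1698]
eef_rot: [0.141, 0.99, -0.0, -0.001]
ft_force: [-0.0, 0.4, -1.7]
gripper_width: 0.0231
```

>>> move_arm --moves '[{"rot": [0, 0, 0], "xyz": [-0.0005, 0.0006, 0.006], "grip": 0}, {"rot": [0, 0, 0], "xyz": [0, 0, 0.007], "grip": 0}, {"rot": [0, 0, 0], "xyz": [0, 0, 0.006], "grip": 0}, {"rot": [0, 0, 0], "xyz": [0, 0, 0.003], "grip": 0}, {"rot": [0, 0, 0], "xyz": [0, 0, 0.003], "grip": 0}, {"rot": [0, 0, 0], "xyz": [0, 0, 0.003], "grip": 0}, {"rot": [0, 0, 0], "xyz": [0, 0, 0], "grip": 0}]'

```text
time_s: 12.75
tool_pos: [0.5473, 0.196, 0.1423]
eef_rot: [0.141, 0.99, -0.0, -0.0]
ft_force: [-0.3, -0.5, -0.5]
gripper_width: 0.0233
```

>>> move_arm --moves '[{"rot": [0, 0, 0], "xyz": [0, 0, 0.003], "grip": 0}, {"rot": [0, 0, 0], "xyz": [0, 0, 0.003], "grip": 0}, {"rot": [0, 0, 0], "xyz": [0, 0, 0.003], "grip": 0}, {"rot": [0, 0, 0], "xyz": [0, 0, 0.003], "grip": 0}, {"rot": [0, 0, 0], "xyz": [0, 0, 0], "grip": 0}]'

```text
time_s: 13.38
tool_pos: [0.5478, 0.196, 0.1306]
eef_rot: [0.141, 0.99, 0.0, 0.001]
ft_force: [0.2, -0.5, 2.8]
gripper_width: 0.0235
```

>>> move_arm --moves '[{"rot": [0, 0, 0], "xyz": [0, 0, 0.003], "grip": 0}, {"rot": [0, 0, 0], "xyz": [0, 0, 0.003], "grip": 0}, {"rot": [0, 0, 0], "xyz": [0, 0, 0], "grip": 0}]'

```text
time_s: 13.75
tool_pos: [0.5477, 0.196, 0.1243]
eef_rot: [0.141, 0.99, 0.0, 0.0]
ft_force: [1.5, 0.5, 2.0]
gripper_width: 0.0233
```

>>> move_arm --moves '[{"rot": [0, 0, 0], "xyz": [0, 0, 0.002], "grip": 0}, {"rot": [0, 0, 0], "xyz": [0, 0, 0.002], "grip": 0}, {"rot": [0, 0, 0], "xyz": [0, 0, 0.002], "grip": 0}, {"rot": [0, 0, 0], "xyz": [0, 0, 0], "grip": 0}]'

```text
time_s: 14.25
tool_pos: [0.5476, 0.196, 0.1184]
eef_rot: [0.141, 0.99, 0.0, 0.0]
ft_force: [1.1, 0.9, 2.4]
gripper_width: 0.0232
```

The probe passes 28 mm freely. I continue toward 38 mm.

>>> move_arm --moves '[{"rot": [0, 0, 0], "xyz": [0, 0, 0.003], "grip": 0}, {"rot": [0, 0, 0], "xyz": [0, 0, 0.002], "grip": 0}, {"rot": [0, 0, 0], "xyz": [0, 0, 0.002], "grip": 0}, {"rot": [0, 0, 0], "xyz": [0, 0, 0.001], "grip": 0}, {"rot": [0, 0, 0], "xyz": [0, 0, 0], "grip": 0}]'

```text
time_s: 14.88
tool_pos: [0.5475, 0.196, 0.1105]
eef_rot: [0.141, 0.99, 0.0, 0.0]
ft_force: [1.9, 0.7, 2.8]
gripper_width: 0.0233
```

>>> move_arm --moves '[{"rot": [0, 0, 0], "xyz": [0, 0, 0.0015], "grip": 0}, {"rot": [0, 0, 0], "xyz": [0, 0, 0.0015], "grip": 0}, {"rot": [0, 0, 0], "xyz": [0, 0, 0], "grip": 0}]'

```text
time_s: 15.25
tool_pos: [0.5474, 0.1959, 0.1074]
eef_rot: [0.141, 0.99, -0.0, -0.0]
ft_force: [2.2, 1.1, 2.4]
gripper_width: 0.0233
```

The probe is past 38 mm too, so this is the free well. I trim the lateral offset slightly and carry on down.

>>> move_arm --moves '[{"rot": [0, 0, 0], "xyz": [-0.0005, 0.0004, 0.002], "grip": 0}, {"rot": [0, 0, 0], "xyz": [0, 0, 0.003], "grip": 0}, {"rot": [0, 0, 0], "xyz": [0, 0, 0.003], "grip": 0}, {"rot": [0, 0, 0], "xyz": [0, 0, 0.002], "grip": 0}, {"rot": [0, 0, 0], "xyz": [0, 0, 0], "grip": 0}]'

```text
time_s: 15.88
tool_pos: [0.5477, 0.1961, 0.0971]
eef_rot: [0.141, 0.99, -0.0, -0.0]
ft_force: [0.4, 0.4, 2.0]
gripper_width: 0.0233
```

>>> move_arm --moves '[{"rot": [0, 0, 0], "xyz": [0, 0, 0.002], "grip": 0}, {"rot": [0, 0, 0], "xyz": [0, 0, 0.002], "grip": 0}, {"rot": [0, 0, 0], "xyz": [0, 0, 0.001], "grip": 0}, {"rot": [0, 0, 0], "xyz": [0, 0, 0], "grip": 0}]'

```text
time_s: 16.38
tool_pos: [0.5479, 0.1961, 0.093]
eef_rot: [0.141, 0.99, -0.0, -0.0]
ft_force: [-1.1, -1.6, 5.6]
gripper_width: 0.0231
```

>>> move_arm --moves '[{"rot": [0, 0, 0], "xyz": [0, 0, 0.0015], "grip": 0}, {"rot": [0, 0, 0], "xyz": [0, 0, 0.0015], "grip": 0}, {"rot": [0, 0, 0], "xyz": [0, 0, 0], "grip": 0}, {"rot": [0, 0, 0], "xyz": [0, 0, 0], "grip": 0}]'

```text
time_s: 16.88
tool_pos: [0.5479, 0.1961, 0.091]
eef_rot: [0.141, 0.99, -0.0, -0.0]
ft_force: [-4.0, -1.7, 9.7]
gripper_width: 0.023
```

Run:
```python
from h import *
s=readout.state();print(s["time_s"],s["tool_pos"],s["ft_force"])
im=optics.read_camera("scene"); u,v=385,185
print(proj("scene",np.array([.5478,.196,.075])))
cv2.imwrite("pics/home.png",cv2.resize(im[v:v+90,u:u+120],None,fx=6,fy=6,interpolation=2))
```

```text
16.875 [0.54793306 0.19614709 0.09102677] [-3.98977495 -1.74432196  9.6783201 ]
[441.76339585 259.4901709 ]
```

View pics/home.png

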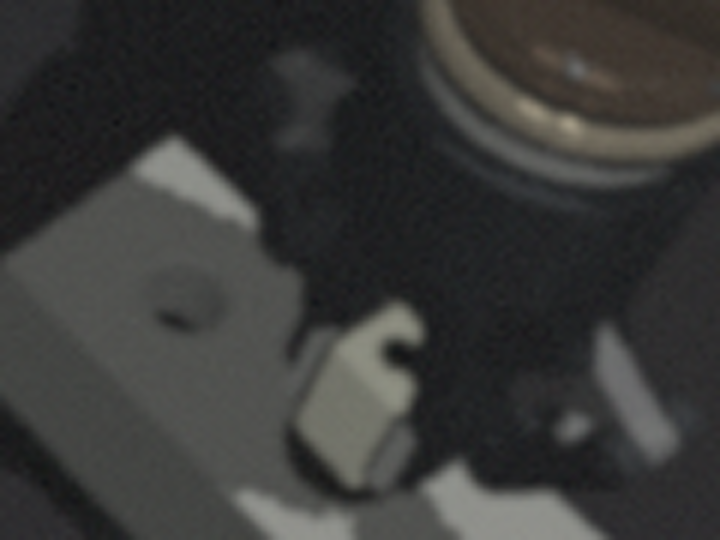

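The crop shows the collar flat on the dock top around crop (340,480). The last 2 mm raised the force by 4 N, so the probe is home. I relax the spring partly, let go and retreat.

>>> move_arm --moves '[{"rot": [0, 0, 0], "xyz": [0.0004, 0, -0.0015], "grip": 0}, {"rot": [0, 0, 0], "xyz": [0, 0, -0.001], "grip": 0}, {"rot": [0, 0, 0], "xyz": [0, 0, 0], "grip": 0}, {"rot": [0, 0, 0], "xyz": [0, 0, 0], "grip": 1}, {"rot": [0, 0, 0], "xyz": [0, 0, 0], "grip": 1}, {"rot": [0, 0, 0], "xyz": [0, 0, 0], "grip": 1}, {"rot": [0, 0, 0], "xyz": [0, 0, 0], "grip": 1}, {"rot": [0, 0, 0], "xyz": [0, 0, 0], "grip": 1}, {"rot": [0, 0, 0], "xyz": [0, 0, 0], "grip": 1}]'

```text
time_s: 18.05
tool_pos: [0.5477, 0.1963, 0.092]
eef_rot: [0.141, 0.99, -0.0, -0.0]
ft_force: [-0.4, -0.0, 0.4]
gripper_width: 0.0853
```

>>> move_arm --moves '[{"rot": [0, 0, 0], "xyz": [0, 0, -0.02], "grip": 1}, {"rot": [0, 0, 0], "xyz": [0, 0, -0.04], "grip": 1}, {"rot": [0, 0, 0], "xyz": [0, 0, -0.05], "grip": 1}, {"rot": [0, 0, 0], "xyz": [0, 0, -0.05], "grip": 1}, {"rot": [0, 0, 0], "xyz": [0.03, 0.05, 0], "grip": 1}, {"rot": [0, 0, 0], "xyz": [0.03, 0.05, 0], "grip": 1}, {"rot": [0, 0, 0], "xyz": [0.03, 0.05, 0], "grip": 1}, {"rot": [0, 0, 0], "xyz": [0.03, 0.05, 0], "grip": 1}, {"rot": [0, 0, 0], "xyz": [0, 0, 0], "grip": 1}, {"rot": [0, 0, 0], "xyz": [0, 0, 0], "grip": 1}]'

```text
time_s: 19.3
tool_pos: [0.4885, 0.422, 0.2531]
eef_rot: [0.141, 0.99, 0.0, 0.001]
ft_force: [0.8, 0.4, -0.9]
gripper_width: 0.0855
```

Run:
```python
from h import *
s=readout.state();print(s["time_s"],s["tool_pos"],s["ft_force"],s["gripper_width"])
im=optics.read_camera("scene");t=optics.read_camera("top")
for n in("cup","tape","offcut"):
    for c in("scene","top"): print(n,c,[(d["confidence"].__round__(2),d["rect"]) for d in silhouettes(n,c)[:1]])
print("exp top of handle",proj("scene",np.array([.5476,.196,.135])),proj("top",np.array([.5476,.196,.135])))
cv2.imwrite("pics/end.png",np.vstack([cv2.resize(im[200:340,370:510],(560,560),interpolation=2)]))
cv2.imwrite("pics/end.png",np.hstack([cv2.resize(im[200:340,370:510],(400,400),interpolation=2),cv2.resize(t[170:310,130:270],(400,400),interpolation=2)]))
```

```text
19.3 [0.48846181 0.42195847 0.25312001] [ 0.76081765  0.364996   -0.8895624 ] 0.08549000788015833
cup scene [(0.57, [245.8, 257.1, 292.6, 316.6])]
cup top [(0.71, [282.0, 110.5, 319.9, 153.8])]
tape scene [(0.76, [329.3, 313.9, 396.9, 381.7])]
tape top [(0.71, [189.2, 129.9, 241.7, 175.7])]
offcut scene [(0.85, [174.3, 179.7, 223.1, 226.0])]
offcut top [(0.7, [405.8, 144.4, 435.4, 180.1])]
exp top of handle [451.74601627 242.19885797] [186.33556777 234.27011835]
```

View pics/end.png

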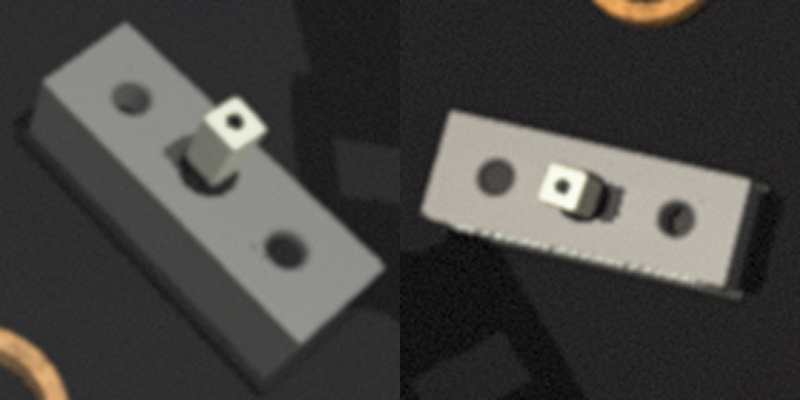

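The final picture shows the probe upright in the middle well with its collar on the dock. The handle's dot is at scene (452,242) and top (187,235), within 1 px of the fully seated prediction. The bystanders have not moved, so I'm handing in.

```bash
python3 -c "from workcell import close_job; print(close_job())"
```

```text
the job is handed in; nothing more can be done
None
```

The new probe is fully seated in the middle well of the dock, collar down on the top, and the gripper has let go and moved clear. I handed the job in at about 20 s on the robot's clock; no verdict is reported.

- **Wells:** I took the small probe from the foam and felt down the -y-end well first. It stopped hard at about 28 mm with about 9 N showing, so I backed out. The middle well let the probe past both 28 and 38 mm at 2 to 3 N. I did not feel down the third well, since the middle one was free.
- **Seating:** I pressed it home with about 10 N on the force readout. In both pictures the handle top is within about 1 px of where a fully seated probe should be. The largest readings in the dock were 9.7 N downward and 4 N sideways, taken at the end of each move and well under the 25 N limit.
- **Bystanders:** The cup, tape and offcut outlines match the first pictures to within about 3 px in both cameras, so I take them as undisturbed. No check failed or disagreed.

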